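# Lift the lid off the tilting parts bin and stand it in the rack

### The arm

A 6-joint arm with a two-finger parallel gripper is mounted at the origin on the work surface. World frame = base frame: x ahead of the robot, y to its left, z up, the work surface at z = 0. Lengths are in m, angles in rad, forces in N, time in s.
With the tool pointing down it reaches from about 0.425 to 0.95 m from the base axis. Payload 3.5 kg.
Tool frame: the origin (TCP) lies on the centre line of the jaws, within the pads' length; the fingertips stand 25 mm ahead of it and the grasp point (between the pads) lies 6 mm ahead of it (ctrl.finger_overhang is the distance from the TCP to the fingertips, in m); z points along the fingers, y is the line along which they close (so a half turn about z gives the same grasp; the last joint's range is limited). The gripper opens to 85 mm and grips with 20 to 120 N. Pads are 22 mm wide; open, the fingers measure 114 mm over their backs; the gripper's body (76 mm by 85 mm) begins 54 mm behind the grasp point. The pads swing forward as they close: fully open they stand 13 mm farther back than shut.
Start: joints at [-1.356, 0.286, 1.577, -0, 1.279, -0.15], TCP at [0.241, -0.631, 0.256] pointing down, gripper open.
Joint ranges: [-2.77, 2.77], [-0.9, 2.22], [0.21, 2.48], [-1.53, 4.67], [0.24, 2.81], [-2.84, 2.84]. Speed limits (rad/s): [2.79, 2.79, 3.14, 3.14, 3.14, 3.14].

### API

Orientations are given as a unit quaternion [x, y, z, w].
In Python, from plant import get_state, imaging, job, ctrl gives the robot as it stands.
- The arm moves only by the tool jog_arm, never from a script. Its argument "increments" is a list of rows, each an object of numbers: "dx", "dy", "dz": the shift along the world's x, y, z each as a share of 12 cm, from -1 to 1; "ax", "ay", "az": the turn, a rotation vector about the world's x, y, z each as a share of pi/2 rad, from -1 to 1; "gripper": the gripper command: -1 is shut, 1 is fully open, values between are in proportion. A call has 1 to 10 rows; each row is the pose to reach, as a shift and turn from the pose commanded when the call began; what a row does not reach only later rows make up. A row lasts 1/10 s, in which the tool goes at most 50 mm and 8.59 degrees, less where a joint would pass 70% of its speed; a pose out of reach is approached as far as the arm can. A call with a number of a shift or a turn outside -1 to 1 is refused whole. A call with a gripper value outside its range is refused whole. The fingers move at their own pace and stop on an object; "force" is the grip in N (left out, the last holds). Time passes only in rows, so rows that repeat a pose let the fingers close. It gives the time, the measured TCP pose, the force, the opening and the grip force at its end, in the units of the state.
- get_state(): the state, without advancing time (a new reading comes with each control period).
- imaging.read_camera(name): name is "scene" or "top"; returns a dict with "frame" (480x640x3 uint8, blue, green, red), "depth" (480x640 float32, m along the optical axis (not along the pixel's ray), 0 where there is no reading), "camera_matrix" (3x3 intrinsics, pixels), "extrinsics" (4x4, takes a point from camera to world coordinates). Camera axes: x right, y up, looking along -z (the intrinsics and any distortion apply to the point x, -y, -z); pixel columns grow to the right and rows downward; lengths in m; the calibration is good to about 2 mm. A picture is of the moment at which its call begins.
- job.sign_off(): hands the job in; it is judged then, once.
The state is a dict: "time": time; "qpos": joint angles; "dq": joint speeds; "joint_efforts": joint torques, N m; "eef_pos": TCP position; "tcp_rot": TCP orientation; "contact_force": force on the tool from outside, world axes, zero at the start; "wrist_torque": the same for the moment, N m; "opening": opening from 0.0 (shut) to 1.0 (fully open); "finger_force": force on a finger pad.
Only numpy, scipy, OpenCV 4.12 (cv2) and the standard library are available. Lean on these libraries where they do the work, as an engineer would, in place of code of your own. Each camera call takes 0.05 s, during which the arm holds its last target. There are 200 camera calls.

### The job

Take the lid off the steel parts bin: swing it up by its handle until it stands about upright on its hinge bar, feel for the lean at which it comes free without forcing it, and lift it up off the bar. Then stand the lid in the sheet-metal rack, hinge hooks down on the rack's floor and about midway along, set it down without dropping it and let go so that it leans on the rack's wall; leave the other things on the counter where they are.

Things in the scene. Friction and masses are not known exactly. Their poses are not given: they have to be found in the camera images.
- bin: Steel bin fixed between two dark brackets, latched, does not tilt. Box 150 (x) x 210 (y) mm, rim 120 mm above the counter, 262 mm wide over the brackets. Origin: footprint centre on the counter, z up; front is -x, hinge side +x. A grey cartridge lies inside.
- rest_bar (a point): Middle of a horizontal bar, 8 mm thick, along y on two posts of the bin behind its hinge: 40 mm in the bin's +x from the hinge axis and 58 mm above it. A raised lid leaned back against it rests there safely, about 29 degrees past vertical.
- bin_hinge (a point): Middle of the hinge bar, 97 mm in +x of the bin's origin, 123 mm above the counter; axes as the bin's, hinge axis y. Flat-sided bar, 7 x 20 mm, long side near upright: its top is turned up to 20 degrees towards the bin's front or 9 degrees to the back, an unreported angle, new each time; it stays put. The lid's hooks slide up off it only when the lid leans as the bar does to about 6 degrees.
- lid: Loose steel lid, 0.3 to 0.6 kg, plate 153 x 210 x 6 mm. Origin on the hinge axis, midway between its hooks. Shut, its axes are the bin's: the plate runs from 24 to 177 mm in -x, its middle plane holds the origin, outer face +z. It swings up and back, front edge rising; upright, its x axis points down and the handle is on the side away from the bin.
- lid_hooks (a point): The lid's origin again, between its two hooks at y = +68 and -68 mm: 24 mm wide, 29 mm thick (17 mm at the ends), reaching 22 mm in the lid's +x, with an 8.5 mm mouth open to +x. At a wrong lean a pull along the plate jams within 25 mm, later the nearer the lean is: stop at some 15 N (weight included), let it down, change the lean 3 to 6 degrees, retry. 33 mm of lift frees it.
- lid_handle (a point): Middle of the handle: round bar 10 mm thick, 90 mm long along y, on two legs; 165 mm in the lid's -x from the hinge axis, 38 mm above the plate's middle plane (30 mm clear to the plate). The plate goes on 12 mm beyond it. It turns in a light grip (20 to 30 N), so the gripper may keep pointing down as the lid swings; 80 N or more holds it firmly.
- rack: Fixed upright rack: dark base 120 (x) x 240 (y) x 4 mm with two parallel aluminium walls along y, open at both ends. Walls 5 mm thick, 66 mm apart inside, tops 125 mm above the counter. Its rubber floor slopes down by 15 degrees towards its -x wall, so a lid let go there tips and comes to rest leaning on that wall. Origin: middle of the footprint on the counter; z up.
- rack_in (a point): Middle of the rack's sloping floor between the walls, 14 mm above the counter, axes as the rack's. An upright lid lowered there touches with its origin about 24 mm above this point; leaning at rest it is 17 to 27 mm above. Either face may look either way.

How it is judged:
On the way, in this order (a step that is already met when the one before it is completed fails the run):
1. the lid stands within about 23 degrees of vertical while still on the hinge bar (angle between lid's own x axis and vertical above 2.74 rad and distance between lid and bin_hinge below 0.02 m), for 0.2 s.
2. the lid is off the bar: it has risen 45 mm or more, the lid still within 45 degrees of vertical (z of lid in the frame of bin_hinge above 0.045 m and angle between lid's own x axis and vertical above 2.36 rad), for 0.1 s.
At the end, for the whole second after the job is handed in: The lid stands at rest between the rack's walls (it may lean on a wall), hooks down with its origin less than 38 mm above the middle of the rack's floor, within 50 mm of the rack's middle along it and 30 mm across, within 31 degrees of vertical (z of lid in the frame of rack_in below 0.038 m and x of lid in the frame of rack_in between -0.03 and 0.03 m and y of lid in the frame of rack_in between -0.05 and 0.05 m and angle between lid's own x axis and vertical above 2.6 rad and linear speed of lid below 0.05 m/s and angular speed of lid below 0.5 rad/s); the robot touches nothing.
It fails at once if the lid is forced: it bears on the bin or its hinge bar with more than 120 N (contact force between lid and bin above 120 N).
It fails at once if the lid is dropped: it moves faster than 0.7 m/s out of the fingers (linear speed of lid above 0.7 m/s and contact force between lid and the fingers below 0.3 N).
It fails at once if a bystander is moved by more than 30 mm (distance of any of console_case, button_set, cartridge, hex_spanner, driver, screw_cup from where it was at the start of the episode above 0.03 m).
It also fails if it takes over 72 s, if anything falls off the work surface, if the arm or the gripper's body presses on something with over 40 N, if the wrist force passes 120 N, or if a joint passes its speed limit or range.

## Working session

There is one attempt and no reset: what is moved stays moved. The work goes in short steps, Python scripts to look and compute and a tool call to move; the robot and the scene stay as the last step left them, time stands still between calls to the robot, and variables do not carry over. Pictures are saved under pics/ and viewed, at most 10 in all, crops included, and the job is handed in when it is done.

Besides the shell and the picture viewer there is one more tool, called after "Emit:" as name([rows], argument=value, ...), one row to a line, values as JSON. jog_arm: Moves the arm, as the interface text tells. Shift numbers are shares of 12 cm and turn numbers shares of pi/2 rad, none past 1 either way. Its arguments: {"type":"object","properties":{"increments":{"type":"array"},"force":{"type":"number"}},"required":["increments"]}

```bash
mkdir -p pics
cat > h.py <<'E'
import numpy as np, cv2
from plant import get_state, imaging, job, ctrl
def snap(n):
    r=imaging.read_camera(n); K=r["camera_matrix"]; d=r["depth"]; E=r["extrinsics"]
    v,u=np.mgrid[0:480,0:640]
    P=np.stack([(u-K[0,2])/K[0,0]*d,-(v-K[1,2])/K[1,1]*d,-d,np.ones_like(d)],-1)@E.T
    P=P[...,:3]; P[d==0]=np.nan
    return r["frame"],P,r
E
python3 - <<'E'
from h import *
for n in("scene","top"):
    f,P,r=snap(n); cv2.imwrite(f"pics/{n}0.png",f); np.save(n+"0.npy",P); print(r["extrinsics"].round(3).tolist(), {k:v for k,v in r.items() if k not in("frame","depth","extrinsics")})
s=get_state();print(s)
E
```

```text
[[0.656, -0.435, 0.617, 1.257], [0.755, 0.354, -0.553, -0.597], [0.022, 0.828, 0.56, 0.739], [0.0, 0.0, 0.0, 1.0]] {'camera_matrix': array([[608.12553597,   0.        , 320.35179048],
       [  0.        , 608.12553597, 236.86870097],
       [  0.        ,   0.        ,   1.        ]])}
[[-0.0, 0.995, -0.102, 0.456], [-1.0, -0.004, -0.031, -0.012], [-0.031, 0.102, 0.994, 1.165], [0.0, 0.0, 0.0, 1.0]] {'camera_matrix': array([[592.77584516,   0.        , 322.88834514],
       [  0.        , 592.77584516, 236.11415039],
       [  0.        ,   0.        ,   1.        ]])}
{'time': 0.1, 'qpos': array([-1.35602912e+00,  2.87122390e-01,  1.57802014e+00,  1.15648177e-05,
        1.27859674e+00, -1.49984685e-01]), 'dq': array([ 5.22305621e-04, -1.63167052e-03, -5.06161678e-03,  4.03228300e-06,
       -1.09095519e-03, -5.16344902e-04]), 'joint_efforts': array([ 1.27502684e-03, -4.07296729e+01, -2.93697810e+01, -1.21603571e-04,
        3.41408908e-03, -2.71470697e-06]), 'eef_pos': array([ 0.24070872, -0.63004976,  0.25506089]), 'tcp_rot': array([ 9.83415288e-01,  1.81364878e-01, -2.92270984e-05, -1.07292396e-03]), 'contact_force': array([ 0.09482094, -0.41181405,  0.09072666]), 'wrist_torque': array([ 0.0033441 , -0.0250529 ,  0.01801287]), 'finger_force': 0.0, 'opening': 1.0019141649402263}
```

View pics/scene0.png

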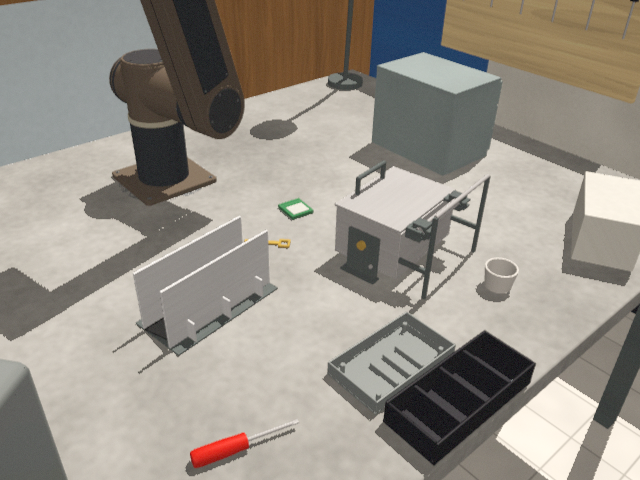

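View pics/top0.png

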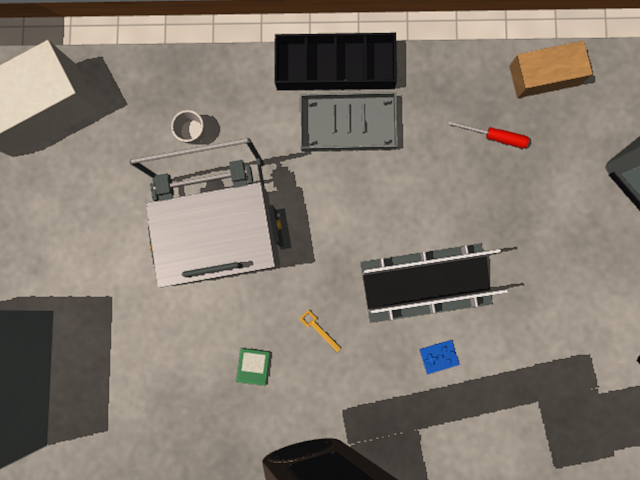

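Top view: the bin is at about (210,230) with its handle at (218,269) and hinge hooks at (160,185) and (240,170). The rack is at about (430,285). Next I measure the lid, handle, bar and rack.

```bash
cat > m.py <<'E'
from h import *
P=np.load("top0.npy"); S=np.load("scene0.npy")
def rect(mask,name):
    q=P[mask][:, :2]; r=cv2.minAreaRect((q*1000).astype(np.float32)); print(name,len(q),r, P[mask][:,2].mean()); return r
v,u=np.mgrid[0:480,0:640]; z=P[...,2]
rl=rect((abs(z-.126)<.006)&(u>140)&(u<285)&(v>185)&(v<290),"lid")
rect((z>.152)&(z<.176)&(u>170)&(u<265)&(v>255)&(v<285),"handle")
rect((z>.17)&(z<.2)&(u>125)&(u<270)&(v>130)&(v<170),"restbar")
rect((z>.115)&(z<.135)&(u>350)&(u<520)&(v>240)&(v<325),"rackwalls")
rect((z>.115)&(z<.135)&(u>350)&(u<520)&(v>240)&(v<278),"rackwall+")
rect((z>.115)&(z<.135)&(u>350)&(u<520)&(v>282)&(v<325),"rackwall-")
E
python3 m.py
```

```text
lid 9699 ((580.0858154296875, 225.34036254882812), (181.4031524658203, 210.8113250732422), 10.068037033081055) 0.12445713560000254
handle 337 ((503.0100402832031, 211.1300811767578), (10.411016464233398, 98.54185485839844), 9.90379810333252) 0.16308576343669506
restbar 595 ((704.2774047851562, 247.4287109375), (9.16676139831543, 210.81080627441406), 9.984650611877441) 0.18184904341546604
rackwalls 835 ((483.4217224121094, -175.8448486328125), (76.0608139038086, 240.54531860351562), 8.643207550048828) 0.12373689876267874
rackwall+ 413 ((518.421630859375, -170.21829223632812), (5.145971298217773, 239.3185272216797), 8.671011924743652) 0.12359279765493708
rackwall- 422 ((448.3497009277344, -181.1760711669922), (5.143894195556641, 240.5450897216797), 8.65253734588623) 0.12387792662404674
```

Emit:
jog_arm([
  {"dx": 1, "dy": 1, "dz": 0.1, "az": 0.1256, "gripper": 1},
  {"dx": 1, "dy": 1, "dz": 0.1, "az": 0.1256},
  {"dx": 1, "dy": 1, "dz": 0.1, "az": 0.1256},
  {"dx": 1, "dy": 1, "dz": 0.1, "az": 0.1256},
])

```text
$.increments[0]: bad value
```

Run:
```python
from h import *
c,s=np.cos(np.radians(10)),np.sin(np.radians(10))
H=np.array([.665,.240,.123]); R=np.array([[c,s,0],[-s,c,0],[0,0,1]])
for n in("scene","top"):
    Q=(np.load(n+"0.npy")-H)@R.T
    m=(abs(Q[...,1])<.052)&(abs(Q[...,0])<.015)&(abs(Q[...,2])<.025)
    q=Q[m]; print(n,len(q))
    for z0 in np.arange(-.016,.018,.002):
        t=q[(q[:,2]>=z0)&(q[:,2]<z0+.002)]
        if len(t): print(round(z0*1e3+1),len(t),(np.percentile(t[:,0],[10,50,90])*1e3).round(1))
```

```text
scene 96
-7 2 [2.9 3.1 3.3]
-5 4 [3.4 3.8 4.3]
-3 13 [3.2 4.  4.8]
-1 14 [3.7 4.2 5.1]
1 12 [3.6 4.  4.7]
5 1 [2.5 2.5 2.5]
7 1 [0.8 0.8 0.8]
9 11 [-4.   0.   3.3]
11 15 [-2.2 -0.4  1.7]
13 23 [-0.8 -0.2  0.7]
top 295
-13 1 [-1.8 -1.8 -1.8]
-11 3 [-2.2 -2.2 -2. ]
-9 2 [-2.4 -2.3 -2.2]
-7 10 [-2.9 -2.6 -2.2]
-5 11 [-3.1 -3.  -2.6]
-3 8 [-3.2 -3.  -2.8]
-1 9 [-3.5 -3.  -2.8]
1 9 [-3.7 -3.6 -2.9]
3 17 [-3.9 -3.1 -0.3]
5 42 [-3.7 -1.6  3. ]
7 78 [-3.7 -0.8  2.1]
9 80 [-3.4 -1.1  1.5]
11 23 [-3.3 -0.8  1.3]
13 2 [-0.9 -0.6 -0.3]
```

Emit:
jog_arm([
  {"dx": 1.0, "dy": 1.0, "dz": 0.1, "ax": 0.0, "ay": 0.0, "az": 0.1256, "gripper": 1.0},
  {"dx": 1.0, "dy": 1.0, "dz": 0.1, "ax": 0.0, "ay": 0.0, "az": 0.1256, "gripper": 1.0},
  {"dx": 1.0, "dy": 1.0, "dz": 0.1, "ax": 0.0, "ay": 0.0, "az": 0.1256, "gripper": 1.0},
  {"dx": 1.0, "dy": 1.0, "dz": 0.1, "ax": 0.0, "ay": 0.0, "az": 0.1256, "gripper": 1.0},
])

```text
time: 0.5
eef_pos: [0.3633, -0.5074, 0.2682]
tcp_rot: [0.96, 0.279, 0.0, -0.001]
contact_force: [-0.1, -0.2, -0.3]
opening: 1.005
finger_force: 0.0
```

Emit:
jog_arm([
  {"dx": 0.5, "dy": 1.0, "dz": 0.0, "ax": 0.0, "ay": 0.0, "az": 0.1256, "gripper": 1.0},
  {"dx": 0.5, "dy": 1.0, "dz": 0.0, "ax": 0.0, "ay": 0.0, "az": 0.1256, "gripper": 1.0},
  {"dx": 0.5, "dy": 1.0, "dz": 0.0, "ax": 0.0, "ay": 0.0, "az": 0.1256, "gripper": 1.0},
])

```text
time: 0.8
eef_pos: [0.4216, -0.3877, 0.2676]
tcp_rot: [0.928, 0.372, 0.0, -0.001]
contact_force: [0.3, 0.3, 0.2]
opening: 1.002
finger_force: 0.0
```

Emit:
jog_arm([
  {"dx": 0.4, "dy": 1.0, "dz": 0.0, "ax": 0.0, "ay": 0.0, "az": 0.1256, "gripper": 1.0},
  {"dx": 0.4, "dy": 1.0, "dz": 0.0, "ax": 0.0, "ay": 0.0, "az": 0.1256, "gripper": 1.0},
  {"dx": 0.4, "dy": 1.0, "dz": 0.0, "ax": 0.0, "ay": 0.0, "az": 0.1256, "gripper": 1.0},
])

```text
time: 1.1
eef_pos: [0.4693, -0.2673, 0.2677]
tcp_rot: [0.887, 0.462, 0.0, -0.001]
contact_force: [-0.0, -1.4, 0.0]
opening: 1.001
finger_force: 0.0
```

Emit:
jog_arm([
  {"dx": 0.2, "dy": 1.0, "dz": 0.0, "ax": 0.0, "ay": 0.0, "az": 0.1256, "gripper": 1.0},
  {"dx": 0.2, "dy": 1.0, "dz": 0.0, "ax": 0.0, "ay": 0.0, "az": 0.1256, "gripper": 1.0},
  {"dx": 0.2, "dy": 1.0, "dz": 0.0, "ax": 0.0, "ay": 0.0, "az": 0.1256, "gripper": 1.0},
])

```text
time: 1.4
eef_pos: [0.4927, -0.147, 0.2677]
tcp_rot: [0.837, 0.547, 0.0, -0.001]
contact_force: [0.1, -0.9, -0.0]
opening: 1.002
finger_force: 0.0
```

Emit:
jog_arm([
  {"dx": 0.07, "dy": 1.0, "dz": 0.0, "ax": 0.0, "ay": 0.0, "az": 0.1256, "gripper": 1.0},
  {"dx": 0.07, "dy": 1.0, "dz": 0.0, "ax": 0.0, "ay": 0.0, "az": 0.1256, "gripper": 1.0},
  {"dx": 0.07, "dy": 1.0, "dz": 0.0, "ax": 0.0, "ay": 0.0, "az": 0.1256, "gripper": 1.0},
])

```text
time: 1.7
eef_pos: [0.5006, -0.0271, 0.2678]
tcp_rot: [0.779, 0.627, 0.0, -0.001]
contact_force: [0.1, 0.3, -0.6]
opening: 1.002
finger_force: 0.0
```

Emit:
jog_arm([
  {"dx": 0.0, "dy": 1.0, "dz": 0.0, "ax": 0.0, "ay": 0.0, "az": 0.1256, "gripper": 1.0},
  {"dx": 0.0, "dy": 1.0, "dz": 0.0, "ax": 0.0, "ay": 0.0, "az": 0.1256, "gripper": 1.0},
  {"dx": 0.0, "dy": 1.0, "dz": 0.0, "ax": 0.0, "ay": 0.0, "az": 0.1256, "gripper": 1.0},
])

```text
time: 2.0
eef_pos: [0.5004, 0.0928, 0.2679]
tcp_rot: [0.713, 0.701, 0.0, -0.001]
contact_force: [0.1, -0.4, -0.2]
opening: 1.001
finger_force: 0.0
```

Emit:
jog_arm([
  {"dx": 0.0, "dy": 1.0, "dz": 0.0, "ax": 0.0, "ay": 0.0, "az": 0.1256, "gripper": 0.0},
  {"dx": 0.0, "dy": 1.0, "dz": 0.0, "ax": 0.0, "ay": 0.0, "az": 0.1256, "gripper": 0.0},
  {"dx": 0.0, "dy": 1.0, "dz": 0.0, "ax": 0.0, "ay": 0.0, "az": 0.1256, "gripper": 0.0},
  {"dx": 0.0, "dy": 1.0, "dz": 0.0, "ax": 0.0, "ay": 0.0, "az": 0.1256, "gripper": 0.0},
])

```text
time: 2.4
eef_pos: [0.5005, 0.2118, 0.2677]
tcp_rot: [0.641, 0.768, -0.0, -0.001]
contact_force: [0.3, -0.2, -1.8]
opening: 0.502
finger_force: 0.0
```

Emit:
jog_arm([
  {"dx": 0.02, "dy": 0.0, "dz": -0.4, "ax": 0.0, "ay": 0.0, "az": 0.0, "gripper": 0.0},
  {"dx": 0.02, "dy": 0.0, "dz": -0.65, "ax": 0.0, "ay": 0.0, "az": 0.0, "gripper": 0.0},
  {"dx": 0.02, "dy": 0.0, "dz": -0.84, "ax": 0.0, "ay": 0.0, "az": 0.0, "gripper": 0.0},
  {"dx": 0.02, "dy": 0.0, "dz": -0.84, "ax": 0.0, "ay": 0.0, "az": 0.0, "gripper": 0.0},
], force=25)

```text
time: 2.8
eef_pos: [0.5009, 0.2077, 0.163]
tcp_rot: [0.643, 0.766, -0.004, -0.003]
contact_force: [-0.8, 0.7, -0.3]
opening: 0.502
finger_force: 0.0
```

Emit:
jog_arm([
  {"dx": 0.0, "dy": 0.0, "dz": 0.0, "ax": 0.0, "ay": 0.0, "az": 0.0, "gripper": -1.0},
  {"dx": 0.0, "dy": 0.0, "dz": 0.0, "ax": 0.0, "ay": 0.0, "az": 0.0, "gripper": -1.0},
  {"dx": 0.0, "dy": 0.0, "dz": 0.0, "ax": 0.0, "ay": 0.0, "az": 0.0, "gripper": -1.0},
  {"dx": 0.0, "dy": 0.0, "dz": 0.0, "ax": 0.0, "ay": 0.0, "az": 0.0, "gripper": -1.0},
  {"dx": 0.0, "dy": 0.0, "dz": 0.0, "ax": 0.0, "ay": 0.0, "az": 0.0, "gripper": -1.0},
  {"dx": 0.0, "dy": 0.0, "dz": 0.0, "ax": 0.0, "ay": 0.0, "az": 0.0, "gripper": -1.0},
], force=25)

```text
time: 3.4
eef_pos: [0.5049, 0.2093, 0.1696]
tcp_rot: [0.642, 0.766, 0.001, 0.001]
contact_force: [-1.0, -2.5, 6.3]
opening: 0.102
finger_force: 24.9
```

```bash
cat > arc.py <<'E'
import sys,numpy as np
# rows of shift shares for handle arc about hinge: args yaw, from-angle, to-angle (deg of lid from shut), n
y,a0,a1,n=map(float,sys.argv[1:5]); y=np.radians(y)
def h(a):
    a=np.radians(a); x,z=-.165,.038
    return np.array([x*np.cos(a)+z*np.sin(a), -x*np.sin(a)+z*np.cos(a)])
for a in np.linspace(a0,a1,int(n)+1)[1:]:
    d=(h(a)-h(a0))/.12; print(round(a,1),(d[0]*np.cos(y)).round(3),(d[0]*np.sin(y)).round(3),d[1].round(3))
E
python3 arc.py 10 0 40 8; python3 arc.py 10 40 77 8;python3 arc.py 10 77 84 2
```

```text
5.0 0.032 0.006 0.119
10.0 0.075 0.013 0.234
15.0 0.127 0.022 0.345
20.0 0.188 0.033 0.451
25.0 0.259 0.046 0.551
30.0 0.337 0.059 0.645
35.0 0.424 0.075 0.731
40.0 0.517 0.091 0.81
44.6 0.092 0.016 0.065
49.2 0.189 0.033 0.122
53.9 0.29 0.051 0.171
58.5 0.395 0.07 0.211
63.1 0.503 0.089 0.243
67.8 0.613 0.108 0.266
72.4 0.724 0.128 0.28
77.0 0.836 0.147 0.285
80.5 0.085 0.015 -0.003
84.0 0.169 0.03 -0.01
```

Emit:
jog_arm([
  {"dx": 0.032, "dy": 0.006, "dz": 0.119, "ax": 0.0, "ay": 0.0, "az": 0.0, "gripper": -1.0},
  {"dx": 0.075, "dy": 0.013, "dz": 0.234, "ax": 0.0, "ay": 0.0, "az": 0.0, "gripper": -1.0},
  {"dx": 0.127, "dy": 0.022, "dz": 0.345, "ax": 0.0, "ay": 0.0, "az": 0.0, "gripper": -1.0},
  {"dx": 0.188, "dy": 0.033, "dz": 0.451, "ax": 0.0, "ay": 0.0, "az": 0.0, "gripper": -1.0},
  {"dx": 0.259, "dy": 0.046, "dz": 0.551, "ax": 0.0, "ay": 0.0, "az": 0.0, "gripper": -1.0},
  {"dx": 0.337, "dy": 0.059, "dz": 0.645, "ax": 0.0, "ay": 0.0, "az": 0.0, "gripper": -1.0},
  {"dx": 0.424, "dy": 0.075, "dz": 0.731, "ax": 0.0, "ay": 0.0, "az": 0.0, "gripper": -1.0},
  {"dx": 0.517, "dy": 0.091, "dz": 0.81, "ax": 0.0, "ay": 0.0, "az": 0.0, "gripper": -1.0},
  {"dx": 0.517, "dy": 0.091, "dz": 0.81, "ax": 0.0, "ay": 0.0, "az": 0.0, "gripper": -1.0},
])

```text
time: 4.3
eef_pos: [0.5673, 0.2208, 0.2681]
tcp_rot: [0.643, 0.766, 0.001, 0.001]
contact_force: [-5.9, -0.9, 3.5]
opening: 0.105
finger_force: 24.9
```

Emit:
jog_arm([
  {"dx": 0.092, "dy": 0.016, "dz": 0.065, "ax": 0.0, "ay": 0.0, "az": 0.0, "gripper": -1.0},
  {"dx": 0.189, "dy": 0.033, "dz": 0.122, "ax": 0.0, "ay": 0.0, "az": 0.0, "gripper": -1.0},
  {"dx": 0.29, "dy": 0.051, "dz": 0.171, "ax": 0.0, "ay": 0.0, "az": 0.0, "gripper": -1.0},
  {"dx": 0.395, "dy": 0.07, "dz": 0.211, "ax": 0.0, "ay": 0.0, "az": 0.0, "gripper": -1.0},
  {"dx": 0.503, "dy": 0.089, "dz": 0.243, "ax": 0.0, "ay": 0.0, "az": 0.0, "gripper": -1.0},
  {"dx": 0.613, "dy": 0.108, "dz": 0.266, "ax": 0.0, "ay": 0.0, "az": 0.0, "gripper": -1.0},
  {"dx": 0.724, "dy": 0.128, "dz": 0.28, "ax": 0.0, "ay": 0.0, "az": 0.0, "gripper": -1.0},
  {"dx": 0.836, "dy": 0.147, "dz": 0.285, "ax": 0.0, "ay": 0.0, "az": 0.0, "gripper": -1.0},
  {"dx": 0.836, "dy": 0.147, "dz": 0.285, "ax": 0.0, "ay": 0.0, "az": 0.0, "gripper": -1.0},
])

```text
time: 5.2
eef_pos: [0.6674, 0.2384, 0.3001]
tcp_rot: [0.643, 0.766, 0.002, 0.001]
contact_force: [-1.2, -0.7, 3.5]
opening: 0.109
finger_force: 26.4
```

Emit:
jog_arm([
  {"dx": 0.085, "dy": 0.015, "dz": -0.003, "ax": 0.0, "ay": 0.0, "az": 0.0, "gripper": -1.0},
  {"dx": 0.169, "dy": 0.03, "dz": -0.01, "ax": 0.0, "ay": 0.0, "az": 0.0, "gripper": -1.0},
  {"dx": 0.169, "dy": 0.03, "dz": -0.01, "ax": 0.0, "ay": 0.0, "az": 0.0, "gripper": -1.0},
  {"dx": 0.169, "dy": 0.03, "dz": -0.01, "ax": 0.0, "ay": 0.0, "az": 0.0, "gripper": -1.0},
])

```text
time: 5.6
eef_pos: [0.6867, 0.2418, 0.2981]
tcp_rot: [0.643, 0.766, 0.001, 0.0]
contact_force: [-1.0, -0.2, 2.7]
opening: 0.106
finger_force: 26.7
```

```bash
cat > lean.py <<'E'
from h import *
import sys
s=get_state(); print(s["eef_pos"].round(4),s["contact_force"].round(1),s["finger_force"])
c,q=np.cos(np.radians(10)),np.sin(np.radians(10))
R=np.array([[c,q,0],[-q,c,0],[0,0,1]]); H=np.array([.665,.240,.123])
hd=R@(s["eef_pos"]-[0,0,.006]-H); print("handle rel hinge",hd.round(4),"lid angle from handle dir",np.degrees(np.arctan2(hd[2],-hd[0])-np.arctan2(.038,.165)),"r",np.hypot(hd[0],hd[2]),"exp",np.hypot(.165,.038))
for n in ("scene","top"):
    f,P,r=snap(n); cv2.imwrite(f"pics/{n}_{sys.argv[1]}.png",f); Q=(P-H)@R.T; np.save(f"{n}_{sys.argv[1]}.npy",Q)
E
python3 lean.py 1
python3 - <<'E'
import cv2,numpy as np
a=cv2.imread("pics/scene_1.png")[60:340,260:580]; b=cv2.imread("pics/top_1.png")[60:340,80:400]
cv2.imwrite("pics/c1.png",np.hstack([a,b]))
E
```

```text
[0.6867 0.2418 0.2981] [-1.  -0.2  2.7] 26.742369532585144
handle rel hinge [ 0.0217 -0.002   0.1691] lid angle from handle dir 84.34845506576306 r 0.1705075146463849 exp 0.16931922513406444
```

View pics/c1.png

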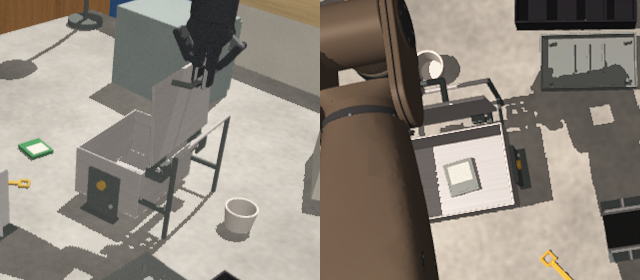

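The lid stands at about 84° on its bar, gripped by the handle in both views. I firm the grip and try a 10 mm lift along the plate.

Emit:
jog_arm([
  {"dx": 0.0, "dy": 0.0, "dz": 0.0, "ax": 0.0, "ay": 0.0, "az": 0.0, "gripper": -1.0},
  {"dx": 0.0, "dy": 0.0, "dz": 0.0, "ax": 0.0, "ay": 0.0, "az": 0.0, "gripper": -1.0},
  {"dx": 0.0, "dy": 0.0, "dz": 0.0, "ax": 0.0, "ay": 0.0, "az": 0.0, "gripper": -1.0},
], force=100)

```text
time: 6.0
eef_pos: [0.6863, 0.2417, 0.2983]
tcp_rot: [0.643, 0.766, 0.0, 0.0]
contact_force: [-0.5, 1.4, 4.8]
opening: 0.082
finger_force: 98.1
```

Emit:
jog_arm([
  {"dx": -0.002, "dy": 0.0, "dz": 0.02, "ax": 0.0, "ay": 0.0, "az": 0.0, "gripper": -1.0},
  {"dx": -0.004, "dy": -0.001, "dz": 0.04, "ax": 0.0, "ay": 0.0, "az": 0.0, "gripper": -1.0},
  {"dx": -0.006, "dy": -0.001, "dz": 0.06, "ax": 0.0, "ay": 0.0, "az": 0.0, "gripper": -1.0},
  {"dx": -0.008, "dy": -0.001, "dz": 0.08, "ax": 0.0, "ay": 0.0, "az": 0.0, "gripper": -1.0},
  {"dx": -0.008, "dy": -0.001, "dz": 0.08, "ax": 0.0, "ay": 0.0, "az": 0.0, "gripper": -1.0},
])

```text
time: 6.5
eef_pos: [0.6849, 0.2413, 0.3065]
tcp_rot: [0.643, 0.766, -0.001, -0.001]
contact_force: [-0.7, 0.2, -3.8]
opening: 0.076
finger_force: 97.9
```

Emit:
jog_arm([
  {"dx": -0.002, "dy": 0.0, "dz": 0.02, "ax": 0.0, "ay": 0.0, "az": 0.0, "gripper": -1.0},
  {"dx": -0.004, "dy": -0.001, "dz": 0.04, "ax": 0.0, "ay": 0.0, "az": 0.0, "gripper": -1.0},
  {"dx": -0.006, "dy": -0.001, "dz": 0.06, "ax": 0.0, "ay": 0.0, "az": 0.0, "gripper": -1.0},
  {"dx": -0.006, "dy": -0.001, "dz": 0.06, "ax": 0.0, "ay": 0.0, "az": 0.0, "gripper": -1.0},
])

```text
time: 6.9
eef_pos: [0.6847, 0.2414, 0.3154]
tcp_rot: [0.643, 0.766, 0.0, 0.0]
contact_force: [-1.6, -0.1, -3.2]
opening: 0.073
finger_force: 98.1
```

Emit:
jog_arm([
  {"dx": -0.002, "dy": 0.0, "dz": 0.02, "ax": 0.0, "ay": 0.0, "az": 0.0, "gripper": -1.0},
  {"dx": -0.004, "dy": -0.001, "dz": 0.04, "ax": 0.0, "ay": 0.0, "az": 0.0, "gripper": -1.0},
  {"dx": -0.006, "dy": -0.001, "dz": 0.06, "ax": 0.0, "ay": 0.0, "az": 0.0, "gripper": -1.0},
  {"dx": -0.006, "dy": -0.001, "dz": 0.06, "ax": 0.0, "ay": 0.0, "az": 0.0, "gripper": -1.0},
])

```text
time: 7.3
eef_pos: [0.684, 0.2413, 0.3225]
tcp_rot: [0.643, 0.766, 0.0, 0.0]
contact_force: [-1.3, 0.3, -2.8]
opening: 0.075
finger_force: 98.0
```

Emit:
jog_arm([
  {"dx": -0.002, "dy": 0.0, "dz": 0.02, "ax": 0.0, "ay": 0.0, "az": 0.0, "gripper": -1.0},
  {"dx": -0.004, "dy": -0.001, "dz": 0.04, "ax": 0.0, "ay": 0.0, "az": 0.0, "gripper": -1.0},
  {"dx": -0.006, "dy": -0.001, "dz": 0.06, "ax": 0.0, "ay": 0.0, "az": 0.0, "gripper": -1.0},
  {"dx": -0.006, "dy": -0.001, "dz": 0.06, "ax": 0.0, "ay": 0.0, "az": 0.0, "gripper": -1.0},
])

```text
time: 7.7
eef_pos: [0.6833, 0.2412, 0.3298]
tcp_rot: [0.643, 0.766, 0.0, 0.0]
contact_force: [-1.0, -0.5, -3.3]
opening: 0.079
finger_force: 98.1
```

Emit:
jog_arm([
  {"dx": -0.002, "dy": 0.0, "dz": 0.02, "ax": 0.0, "ay": 0.0, "az": 0.0, "gripper": -1.0},
  {"dx": -0.004, "dy": -0.001, "dz": 0.04, "ax": 0.0, "ay": 0.0, "az": 0.0, "gripper": -1.0},
  {"dx": -0.006, "dy": -0.001, "dz": 0.06, "ax": 0.0, "ay": 0.0, "az": 0.0, "gripper": -1.0},
  {"dx": -0.006, "dy": -0.001, "dz": 0.06, "ax": 0.0, "ay": 0.0, "az": 0.0, "gripper": -1.0},
])

```text
time: 8.1
eef_pos: [0.6827, 0.2411, 0.337]
tcp_rot: [0.643, 0.766, 0.001, 0.0]
contact_force: [0.2, 0.6, -3.2]
opening: 0.075
finger_force: 98.0
```

Emit:
jog_arm([
  {"dx": -0.01, "dy": 0.0, "dz": 0.15, "ax": 0.0, "ay": 0.0, "az": 0.0, "gripper": -1.0},
  {"dx": -0.02, "dy": 0.0, "dz": 0.35, "ax": 0.0, "ay": 0.0, "az": 0.0, "gripper": -1.0},
  {"dx": -0.03, "dy": 0.0, "dz": 0.5, "ax": 0.0, "ay": 0.0, "az": 0.0, "gripper": -1.0},
  {"dx": -0.03, "dy": 0.0, "dz": 0.55, "ax": 0.0, "ay": 0.0, "az": 0.0, "gripper": -1.0},
  {"dx": -0.03, "dy": 0.0, "dz": 0.55, "ax": 0.0, "ay": 0.0, "az": 0.0, "gripper": -1.0},
])

```text
time: 8.6
eef_pos: [0.6792, 0.2411, 0.4048]
tcp_rot: [0.643, 0.766, 0.002, 0.001]
contact_force: [-0.6, -0.2, -3.1]
opening: 0.073
finger_force: 98.1
```

```bash
python3 lean.py 2
python3 - <<'E'
import cv2,numpy as np
a=cv2.imread("pics/scene_2.png")[0:340,260:580]
cv2.imwrite("pics/c2.png",a)
Q=np.load("scene_2.npy")
# lid back face (towards +x): points in y<-48 strip or any in y |..|<.1
m=(abs(Q[...,1])<.1)&(abs(Q[...,0])<.03)&(Q[...,2]>.11)&(Q[...,2]<.21)
q=Q[m]; print(len(q)); 
for z in np.arange(.11,.21,.01):
    t=q[abs(q[:,2]-z)<.005]; print(round(z,2),len(t),np.percentile(t[:,0],[10,50,90]).round(4),np.percentile(t[:,1],[2,98]).round(3))
E
```

```text
[0.6792 0.2411 0.4048] [-0.6 -0.2 -3.1] 98.12395334243774
handle rel hinge [ 0.0142 -0.0014  0.2758] lid angle from handle dir 79.96818862723075 r 0.2761377188955357 exp 0.16931922513406444
2691
0.11 60 [-0.013   0.0113  0.0137] [-0.079  0.079]
0.12 223 [-0.0065  0.005   0.0123] [-0.08  0.08]
0.13 164 [-0.0026 -0.0014  0.0001] [-0.093  0.093]
0.14 289 [-0.0037 -0.0024 -0.0011] [-0.097  0.094]
0.15 285 [-0.0051 -0.0037 -0.0025] [-0.098  0.095]
0.16 301 [-0.0067 -0.0053 -0.004 ] [-0.098  0.092]
0.17 298 [-0.008  -0.0067 -0.0053] [-0.096  0.094]
0.18 299 [-0.0096 -0.0082 -0.007 ] [-0.097  0.095]
0.19 307 [-0.0112 -0.0098 -0.0083] [-0.097  0.093]
0.2 314 [-0.0125 -0.0112 -0.0099] [-0.096  0.095]
```

View pics/c2.png

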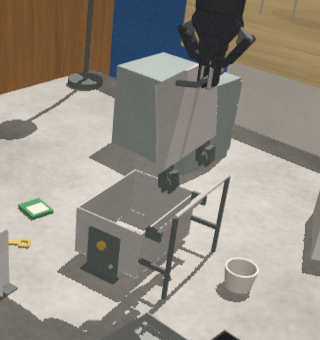

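The lid is off the bar, gripped near its middle, and leans about 8° towards the front. I carry it over the rack, adding about 4° of lean towards -x.

Emit:
jog_arm([
  {"dx": -0.04, "dy": -0.08, "dz": 0.0, "ax": 0.0, "ay": 0.0, "az": 0.0, "gripper": -1.0},
  {"dx": -0.11, "dy": -0.22, "dz": 0.0, "ax": 0.0, "ay": 0.0, "az": 0.0, "gripper": -1.0},
  {"dx": -0.19, "dy": -0.39, "dz": 0.0, "ax": 0.0, "ay": -0.003, "az": 0.0, "gripper": -1.0},
  {"dx": -0.27, "dy": -0.56, "dz": 0.0, "ax": 0.001, "ay": -0.006, "az": -0.002, "gripper": -1.0},
  {"dx": -0.34, "dy": -0.72, "dz": 0.0, "ax": 0.001, "ay": -0.009, "az": -0.003, "gripper": -1.0},
  {"dx": -0.414, "dy": -0.869, "dz": 0.0, "ax": 0.0017, "ay": -0.011, "az": -0.004, "gripper": -1.0},
])

```text
time: 9.3
eef_pos: [0.628, 0.1352, 0.4006]
tcp_rot: [0.645, 0.764, 0.006, 0.005]
contact_force: [0.8, 0.1, -3.1]
opening: 0.08
finger_force: 98.0
```

Emit:
jog_arm([
  {"dx": -0.07, "dy": -0.145, "dz": 0.0, "ax": 0.0, "ay": 0.0, "az": 0.0, "gripper": -1.0},
  {"dx": -0.14, "dy": -0.29, "dz": 0.0, "ax": 0.0, "ay": 0.0, "az": 0.0, "gripper": -1.0},
  {"dx": -0.21, "dy": -0.435, "dz": 0.0, "ax": 0.0, "ay": -0.003, "az": 0.0, "gripper": -1.0},
  {"dx": -0.28, "dy": -0.58, "dz": 0.0, "ax": 0.001, "ay": -0.006, "az": -0.002, "gripper": -1.0},
  {"dx": -0.35, "dy": -0.725, "dz": 0.0, "ax": 0.001, "ay": -0.009, "az": -0.003, "gripper": -1.0},
  {"dx": -0.414, "dy": -0.869, "dz": 0.0, "ax": 0.0017, "ay": -0.011, "az": -0.004, "gripper": -1.0},
])

```text
time: 9.9
eef_pos: [0.5786, 0.0312, 0.402]
tcp_rot: [0.647, 0.762, 0.013, 0.012]
contact_force: [-0.1, -0.3, -3.3]
opening: 0.071
finger_force: 98.0
```

Emit:
jog_arm([
  {"dx": -0.07, "dy": -0.145, "dz": 0.0, "ax": 0.0, "ay": 0.0, "az": 0.0, "gripper": -1.0},
  {"dx": -0.14, "dy": -0.29, "dz": 0.0, "ax": 0.0, "ay": 0.0, "az": 0.0, "gripper": -1.0},
  {"dx": -0.21, "dy": -0.435, "dz": 0.0, "ax": 0.0, "ay": -0.003, "az": 0.0, "gripper": -1.0},
  {"dx": -0.28, "dy": -0.58, "dz": 0.0, "ax": 0.001, "ay": -0.006, "az": -0.002, "gripper": -1.0},
  {"dx": -0.35, "dy": -0.725, "dz": 0.0, "ax": 0.001, "ay": -0.009, "az": -0.003, "gripper": -1.0},
  {"dx": -0.414, "dy": -0.869, "dz": 0.0, "ax": 0.0017, "ay": -0.011, "az": -0.004, "gripper": -1.0},
])

```text
time: 10.5
eef_pos: [0.5287, -0.0729, 0.4021]
tcp_rot: [0.65, 0.76, 0.02, 0.017]
contact_force: [0.3, -1.1, -4.3]
opening: 0.08
finger_force: 98.0
```

Emit:
jog_arm([
  {"dx": -0.07, "dy": -0.145, "dz": 0.0, "ax": 0.0, "ay": 0.0, "az": 0.0, "gripper": -1.0},
  {"dx": -0.14, "dy": -0.29, "dz": 0.0, "ax": 0.0, "ay": 0.0, "az": 0.0, "gripper": -1.0},
  {"dx": -0.22, "dy": -0.47, "dz": 0.0, "ax": 0.0, "ay": -0.003, "az": 0.0, "gripper": -1.0},
  {"dx": -0.3, "dy": -0.63, "dz": 0.0, "ax": 0.001, "ay": -0.006, "az": -0.002, "gripper": -1.0},
  {"dx": -0.37, "dy": -0.78, "dz": 0.0, "ax": 0.001, "ay": -0.009, "az": -0.003, "gripper": -1.0},
  {"dx": -0.414, "dy": -0.869, "dz": 0.0, "ax": 0.0017, "ay": -0.011, "az": -0.004, "gripper": -1.0},
  {"dx": -0.414, "dy": -0.869, "dz": 0.0, "ax": 0.0017, "ay": -0.011, "az": -0.004, "gripper": -1.0},
  {"dx": -0.414, "dy": -0.869, "dz": 0.0, "ax": 0.0017, "ay": -0.011, "az": -0.004, "gripper": -1.0},
])

```text
time: 11.3
eef_pos: [0.48, -0.1759, 0.4021]
tcp_rot: [0.652, 0.757, 0.027, 0.023]
contact_force: [-0.2, -0.1, -3.3]
opening: 0.078
finger_force: 98.0
```

```bash
cat > rk.py <<'E'
from h import *
import sys
n=sys.argv[1]; zl,zh=map(float,sys.argv[2:4])
s=get_state(); a=np.radians(8.65); c,q=np.cos(a),np.sin(a)
R=np.array([[c,q,0],[-q,c,0],[0,0,1]]); O=np.array([.4834,-.1757,.014])
print("tcp in rack_in",(R@(s["eef_pos"]-O)).round(4),s["contact_force"].round(1),s["tcp_rot"].round(3))
f,P,r=snap("scene"); cv2.imwrite(f"pics/scene_{n}.png",f); Q=(P-O)@R.T; np.save(f"rk_{n}.npy",Q)
m=(abs(Q[...,1])<.12)&(abs(Q[...,0])<.06)&(Q[...,2]>zl)&(Q[...,2]<zh); q=Q[m]
for z in np.arange(zl,zh,.01):
    t=q[abs(q[:,2]-z)<.005]
    if len(t): print(round(z,3),len(t),np.percentile(t[:,0],[10,50,90]).round(4),np.percentile(t[:,1],[2,98]).round(3))
E
python3 rk.py 3 .17 .37
python3 -c "
import cv2;cv2.imwrite('pics/c3.png',cv2.imread('pics/scene_3.png')[0:380,60:420])"
```

```text
tcp in rack_in [-3.400e-03  3.000e-04  3.881e-01] [-0.2 -0.1 -3.3] [0.652 0.757 0.027 0.023]
0.19 71 [-0.0089  0.0037  0.0064] [-0.077  0.082]
0.2 213 [-0.0151  0.0024  0.0099] [-0.077  0.081]
0.21 254 [-0.0177  0.007   0.01  ] [-0.077  0.081]
0.22 231 [-0.0178  0.0055  0.0083] [-0.077  0.082]
0.23 285 [-0.0094 -0.0053  0.0056] [-0.077  0.083]
0.24 585 [-0.0116 -0.0095 -0.0076] [-0.1    0.103]
0.25 681 [-0.0135 -0.0113 -0.0094] [-0.1    0.103]
0.26 686 [-0.0159 -0.0137 -0.0117] [-0.1    0.103]
0.27 704 [-0.0178 -0.0158 -0.0137] [-0.1    0.104]
0.28 708 [-0.0199 -0.0179 -0.0159] [-0.1    0.102]
0.29 703 [-0.0222 -0.0201 -0.018 ] [-0.1    0.103]
0.3 728 [-0.0243 -0.0222 -0.0203] [-0.1    0.103]
0.31 732 [-0.0264 -0.0244 -0.0223] [-0.1    0.103]
0.32 748 [-0.0284 -0.0264 -0.0245] [-0.101  0.103]
0.33 755 [-0.0305 -0.0286 -0.0265] [-0.1    0.102]
0.34 763 [-0.0328 -0.0308 -0.0288] [-0.101  0.102]
0.35 686 [-0.0349 -0.0328 -0.0309] [-0.1    0.103]
0.36 538 [-0.0368 -0.0348 -0.0329] [-0.101  0.104]
```

View pics/c3.png

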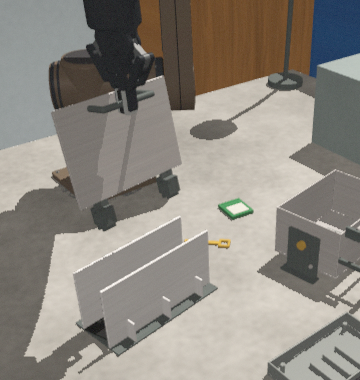

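Lid centred above the rack (lean 12°, origin x ≈ -6 mm). I lower it.

Emit:
jog_arm([
  {"dx": 0.0, "dy": 0.0, "dz": -0.1, "ax": 0.0, "ay": 0.0, "az": 0.0, "gripper": -1.0},
  {"dx": 0.0, "dy": 0.0, "dz": -0.25, "ax": 0.0, "ay": 0.0, "az": 0.0, "gripper": -1.0},
  {"dx": 0.0, "dy": 0.0, "dz": -0.4, "ax": 0.0, "ay": 0.0, "az": 0.0, "gripper": -1.0},
  {"dx": 0.0, "dy": 0.0, "dz": -0.55, "ax": 0.0, "ay": 0.0, "az": 0.0, "gripper": -1.0},
  {"dx": 0.0, "dy": 0.0, "dz": -0.7, "ax": 0.0, "ay": 0.0, "az": 0.0, "gripper": -1.0},
  {"dx": 0.0, "dy": 0.0, "dz": -0.85, "ax": 0.0, "ay": 0.0, "az": 0.0, "gripper": -1.0},
  {"dx": 0.0, "dy": 0.0, "dz": -0.95, "ax": 0.0, "ay": 0.0, "az": 0.0, "gripper": -1.0},
  {"dx": 0.0, "dy": 0.0, "dz": -0.95, "ax": 0.0, "ay": 0.0, "az": 0.0, "gripper": -1.0},
])

```text
time: 12.15
eef_pos: [0.4792, -0.1749, 0.285]
tcp_rot: [0.652, 0.758, 0.026, 0.02]
contact_force: [0.0, -0.1, -3.5]
opening: 0.073
finger_force: 97.9
```

Emit:
jog_arm([
  {"dx": 0.0, "dy": 0.0, "dz": -0.1, "ax": 0.0, "ay": 0.0, "az": 0.0, "gripper": -1.0},
  {"dx": 0.0, "dy": 0.0, "dz": -0.2, "ax": 0.0, "ay": 0.0, "az": 0.0, "gripper": -1.0},
  {"dx": 0.0, "dy": 0.0, "dz": -0.3, "ax": 0.0, "ay": 0.0, "az": 0.0, "gripper": -1.0},
  {"dx": 0.0, "dy": 0.0, "dz": -0.4, "ax": 0.0, "ay": 0.0, "az": 0.0, "gripper": -1.0},
  {"dx": 0.0, "dy": 0.0, "dz": -0.45, "ax": 0.0, "ay": 0.0, "az": 0.0, "gripper": -1.0},
  {"dx": 0.0, "dy": 0.0, "dz": -0.48, "ax": 0.0, "ay": 0.0, "az": 0.0, "gripper": -1.0},
  {"dx": 0.0, "dy": 0.0, "dz": -0.48, "ax": 0.0, "ay": 0.0, "az": 0.0, "gripper": -1.0},
])

```text
time: 12.85
eef_pos: [0.4799, -0.1761, 0.2299]
tcp_rot: [0.652, 0.758, 0.026, 0.023]
contact_force: [0.1, 0.2, -2.8]
opening: 0.077
finger_force: 98.0
```

Emit:
jog_arm([
  {"dx": 0.0, "dy": 0.0, "dz": -0.03, "ax": 0.0, "ay": 0.0, "az": 0.0, "gripper": -1.0},
  {"dx": 0.0, "dy": 0.0, "dz": -0.06, "ax": 0.0, "ay": 0.0, "az": 0.0, "gripper": -1.0},
  {"dx": 0.0, "dy": 0.0, "dz": -0.09, "ax": 0.0, "ay": 0.0, "az": 0.0, "gripper": -1.0},
  {"dx": 0.0, "dy": 0.0, "dz": -0.11, "ax": 0.0, "ay": 0.0, "az": 0.0, "gripper": -1.0},
  {"dx": 0.0, "dy": 0.0, "dz": -0.11, "ax": 0.0, "ay": 0.0, "az": 0.0, "gripper": -1.0},
])

```text
time: 13.35
eef_pos: [0.4799, -0.176, 0.2168]
tcp_rot: [0.652, 0.758, 0.026, 0.023]
contact_force: [0.1, 0.4, -3.8]
opening: 0.078
finger_force: 98.0
```

Emit:
jog_arm([
  {"dx": 0.0, "dy": 0.0, "dz": -0.015, "ax": 0.0, "ay": 0.0, "az": 0.0, "gripper": -1.0},
  {"dx": 0.0, "dy": 0.0, "dz": -0.03, "ax": 0.0, "ay": 0.0, "az": 0.0, "gripper": -1.0},
  {"dx": 0.0, "dy": 0.0, "dz": -0.03, "ax": 0.0, "ay": 0.0, "az": 0.0, "gripper": -1.0},
])

```text
time: 13.65
eef_pos: [0.48, -0.176, 0.2135]
tcp_rot: [0.652, 0.758, 0.026, 0.023]
contact_force: [-1.0, 0.0, -3.4]
opening: 0.078
finger_force: 98.0
```

Emit:
jog_arm([
  {"dx": 0.0, "dy": 0.0, "dz": -0.01, "ax": 0.0, "ay": 0.0, "az": 0.0, "gripper": -1.0},
  {"dx": 0.0, "dy": 0.0, "dz": -0.02, "ax": 0.0, "ay": 0.0, "az": 0.0, "gripper": -1.0},
  {"dx": 0.0, "dy": 0.0, "dz": -0.02, "ax": 0.0, "ay": 0.0, "az": 0.0, "gripper": -1.0},
])

```text
time: 13.95
eef_pos: [0.481, -0.1764, 0.2132]
tcp_rot: [0.652, 0.758, 0.027, 0.024]
contact_force: [-1.2, 1.0, 3.7]
opening: 0.081
finger_force: 98.9
```

Emit:
jog_arm([
  {"dx": 0.0, "dy": 0.0, "dz": -0.01, "ax": 0.0, "ay": 0.0, "az": 0.0, "gripper": -1.0},
  {"dx": 0.0, "dy": 0.0, "dz": -0.02, "ax": 0.0, "ay": 0.0, "az": 0.0, "gripper": -1.0},
  {"dx": 0.0, "dy": 0.0, "dz": -0.02, "ax": 0.0, "ay": 0.0, "az": 0.0, "gripper": -1.0},
])

```text
time: 14.25
eef_pos: [0.4821, -0.1764, 0.2131]
tcp_rot: [0.652, 0.758, 0.028, 0.026]
contact_force: [-1.7, 4.5, 12.2]
opening: 0.078
finger_force: 99.9
```

Emit:
jog_arm([
  {"dx": 0.0, "dy": 0.0, "dz": 0.025, "ax": 0.0, "ay": 0.0, "az": 0.0, "gripper": -1.0},
  {"dx": 0.0, "dy": 0.0, "dz": 0.025, "ax": 0.0, "ay": 0.0, "az": 0.0, "gripper": -1.0},
  {"dx": 0.0, "dy": 0.0, "dz": 0.025, "ax": 0.0, "ay": 0.0, "az": 0.0, "gripper": -1.0},
], force=20)

```text
time: 14.55
eef_pos: [0.4807, -0.1765, 0.213]
tcp_rot: [0.652, 0.758, 0.026, 0.024]
contact_force: [-0.6, 0.6, 5.8]
opening: 0.074
finger_force: 99.0
```

Emit:
jog_arm([
  {"dx": -0.02, "dy": -0.003, "dz": 0.0, "ax": 0.0, "ay": 0.0, "az": 0.0, "gripper": -1.0},
  {"dx": -0.04, "dy": -0.006, "dz": -0.005, "ax": 0.0, "ay": 0.0, "az": 0.0, "gripper": -1.0},
  {"dx": -0.06, "dy": -0.009, "dz": -0.01, "ax": 0.0, "ay": 0.0, "az": 0.0, "gripper": -1.0},
  {"dx": -0.06, "dy": -0.009, "dz": -0.01, "ax": 0.0, "ay": 0.0, "az": 0.0, "gripper": -1.0},
], force=20)

```text
time: 14.95
eef_pos: [0.4741, -0.1775, 0.2126]
tcp_rot: [0.652, 0.757, 0.027, 0.025]
contact_force: [0.9, 1.7, 8.3]
opening: 0.08
finger_force: 99.4
```

```bash
python3 rk.py 4 .11 .2
python3 -c "
import cv2;cv2.imwrite('pics/c4.png',cv2.imread('pics/scene_4.png')[60:380,60:380])"
```

```text
tcp in rack_in [-0.0094 -0.0004  0.1986] [0.9 1.7 8.3] [0.652 0.757 0.027 0.025]
0.11 677 [-0.0286  0.0331  0.0388] [-0.116  0.112]
0.12 580 [-0.0307 -0.0283 -0.0259] [-0.1    0.103]
0.13 583 [-0.033  -0.0307 -0.0281] [-0.1    0.102]
0.14 578 [-0.0357 -0.0332 -0.0309] [-0.1    0.102]
0.15 561 [-0.0378 -0.0356 -0.0332] [-0.101  0.103]
0.16 475 [-0.0402 -0.0379 -0.0356] [-0.101  0.103]
0.17 317 [-0.0426 -0.0406 -0.0382] [-0.102  0.105]
0.18 461 [-0.045  -0.0428 -0.0129] [-0.101  0.104]
0.19 713 [-0.048  -0.0442 -0.0039] [-0.1    0.103]
```

View pics/c4.png

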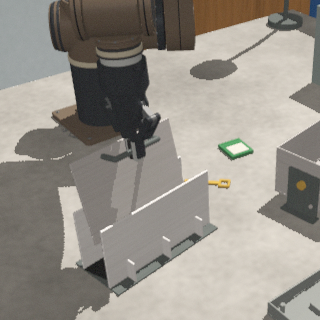

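The lid stands between the walls at a lean of about 14°, its plate at the -x wall's top edge. I release.

Emit:
jog_arm([
  {"dx": 0.0, "dy": 0.0, "dz": 0.0, "ax": 0.0, "ay": 0.0, "az": 0.0, "gripper": -0.8},
  {"dx": 0.0, "dy": 0.0, "dz": 0.0, "ax": 0.0, "ay": 0.0, "az": 0.0, "gripper": -0.6},
  {"dx": 0.0, "dy": 0.0, "dz": 0.0, "ax": 0.0, "ay": 0.0, "az": 0.0, "gripper": -0.4},
  {"dx": 0.0, "dy": 0.0, "dz": 0.0, "ax": 0.0, "ay": 0.0, "az": 0.0, "gripper": -0.4},
  {"dx": 0.0, "dy": 0.0, "dz": 0.0, "ax": 0.0, "ay": 0.0, "az": 0.0, "gripper": -0.4},
], force=20)

```text
time: 15.5
eef_pos: [0.4725, -0.1771, 0.2099]
tcp_rot: [0.652, 0.758, 0.026, 0.022]
contact_force: [-0.5, 0.2, -0.1]
opening: 0.296
finger_force: 0.0
```

```bash
python3 rk.py 5 .12 .2
```

```text
tcp in rack_in [-0.011   0.0003  0.1959] [-0.5  0.2 -0.1] [0.652 0.758 0.026 0.022]
0.12 284 [-0.0308 -0.029  -0.0271] [-0.1    0.102]
0.13 566 [-0.033  -0.0309 -0.0286] [-0.101  0.102]
0.14 573 [-0.0355 -0.033  -0.0305] [-0.1    0.102]
0.15 518 [-0.0378 -0.0355 -0.0333] [-0.101  0.103]
0.16 483 [-0.0403 -0.0379 -0.0356] [-0.101  0.104]
0.17 329 [-0.043  -0.0404 -0.0376] [-0.102  0.104]
0.18 409 [-0.0451 -0.0428  0.0066] [-0.101  0.104]
0.19 710 [-0.0475 -0.0437 -0.003 ] [-0.1    0.102]
0.2 222 [-0.0471 -0.0103  0.0102] [-0.094  0.099]
```

Emit:
jog_arm([
  {"dx": 0.0, "dy": 0.0, "dz": 0.08, "ax": 0.0, "ay": 0.0, "az": 0.0, "gripper": -0.4},
  {"dx": 0.0, "dy": 0.0, "dz": 0.16, "ax": 0.0, "ay": 0.0, "az": 0.0, "gripper": -0.4},
  {"dx": 0.0, "dy": 0.0, "dz": 0.24, "ax": 0.0, "ay": 0.0, "az": 0.0, "gripper": -0.4},
  {"dx": 0.0, "dy": 0.0, "dz": 0.32, "ax": 0.0, "ay": 0.0, "az": 0.0, "gripper": -0.4},
  {"dx": 0.0, "dy": 0.0, "dz": 0.45, "ax": 0.0, "ay": 0.0, "az": 0.0, "gripper": -0.4},
  {"dx": 0.0, "dy": 0.0, "dz": 0.7, "ax": 0.0, "ay": 0.0, "az": 0.0, "gripper": -0.4},
  {"dx": 0.0, "dy": 0.0, "dz": 1.0, "ax": 0.0, "ay": 0.0, "az": 0.0, "gripper": -0.4},
  {"dx": 0.0, "dy": 0.0, "dz": 1.0, "ax": 0.0, "ay": 0.0, "az": 0.0, "gripper": -0.4},
  {"dx": 0.0, "dy": 0.0, "dz": 1.0, "ax": 0.0, "ay": 0.0, "az": 0.0, "gripper": -0.4},
])

```text
time: 16.45
eef_pos: [0.4733, -0.1774, 0.3326]
tcp_rot: [0.652, 0.758, 0.026, 0.025]
contact_force: [-0.4, -0.5, -0.5]
opening: 0.302
finger_force: 0.0
```

```bash
python3 rk.py 6 .12 .2
python3 -c "
import cv2;cv2.imwrite('pics/c6.png',cv2.imread('pics/scene_6.png'))"
```

```text
tcp in rack_in [-1.020e-02 -2.000e-04  3.186e-01] [-0.4 -0.5 -0.5] [0.652 0.758 0.026 0.025]
0.12 301 [-0.031  -0.0289 -0.0267] [-0.101  0.103]
0.13 576 [-0.0332 -0.0308 -0.0285] [-0.1    0.102]
0.14 591 [-0.0354 -0.0332 -0.0308] [-0.101  0.102]
0.15 595 [-0.0379 -0.0355 -0.0334] [-0.1    0.102]
0.16 564 [-0.0402 -0.0379 -0.0358] [-0.101  0.103]
0.17 313 [-0.0431 -0.0404 -0.0381] [-0.102  0.105]
0.18 526 [-0.0451 -0.0428 -0.0405] [-0.101  0.103]
0.19 966 [-0.0486 -0.0446 -0.006 ] [-0.097  0.102]
0.2 222 [-0.0473 -0.0092 -0.0049] [-0.096  0.078]
```

View pics/c6.png

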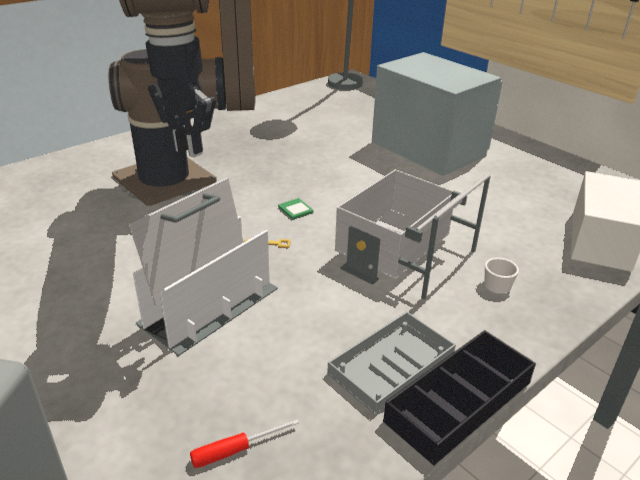

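The lid leans at about 14° on the rack's -x wall (handle at (190,205)), at rest and clear of the gripper. The bystanders are where they were.

```bash
python3 -c "
from h import *
print(job.sign_off())"
```

```text
the job is handed in; nothing more can be done
None
```

The lid came off its hinge bar without jamming and now stands hooks down about midway along the rack, leaning on the -x wall at about 14°; the last picture shows the gripper clear and the bystanders in place, and I handed the job in about 16.5 s into the run.

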